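Seat the refurbished toner cartridge in its foam pack

ROBOT

A 6-joint arm with a two-finger parallel gripper is mounted at the origin on the work surface. World frame = base frame: x ahead of the robot, y to its left, z up, the work surface at z = 0. Lengths are in m, angles in rad, forces in N, time in s.
With the tool pointing down it reaches from about 0.35 to 0.85 m from the base axis. Payload 8.1 kg.
Tool frame: the origin (TCP) lies at the centre of the arm's flange, where the gripper is bolted on; the fingertips stand 186 mm ahead of it and the grasp point (between the pads) lies 167 mm ahead of it; z points along the fingers, y is the direction in which the jaws open and shut (so a half turn about z gives the same grasp; the last joint's range is limited). The gripper opens to 93 mm and grips with 3 to 60 N. Pads are 15 mm wide; open, the fingers measure 128 mm over their backs; the gripper's body (75 mm by 188 mm) begins 65 mm behind the grasp point.
Start: joints at [-0.085, 0.13, 1.488, -0, 1.523, -0.085], TCP at [0.6, 0, 0.405] pointing down, gripper open.
Joint ranges: [-2.96, 2.96], [-0.89, 2.26], [0.02, 2.5], [-1.34, 4.48], [0, 2.73], [-2.66, 2.66]. Speed limits (rad/s): [2.39, 2.39, 2.79, 3.14, 3.14, 3.14].

INTERFACE

Orientations are given as a rotation vector (axis times angle).
In Python, from plant import robot, viewer, order gives the robot as it stands.
- The arm moves only by the tool apply_moves, never from a script. Its argument "deltas" is a list of rows, each a list of 3 entries, a list of its own where there are three numbers: the finger opening in mm, from 0 to 93, then the shift along the tool's x, y, z in mm, then the turn about the tool's z in rad. In form: [[grip, [dx, dy, dz], yaw], ...]. A call has 1 to 5 rows; each row shifts and turns the commanded pose from where the row before left it, along the tool's axes as they then stand; what a row does not reach is not made up. A row lasts 1/8 s, in which the tool goes at most 62.5 mm and 10.7 degrees, less where a joint would pass 70% of its speed; a pose out of reach is approached as far as the arm can. A call is refused whole if a number of a shift passes 62.5 or a number of a turn 0.188, either way. A call with a gripper value outside its range is refused whole. The fingers move at their own pace and stop on an object; "grip_force" is the grip in N (left out, the last holds). Time passes only in rows, so rows that do not move let the fingers close. It gives the time, the measured TCP pose, the force and the opening at its end, in the units of the state.
- robot.read_state(): the state, without advancing time (a new reading comes with each control period).
- viewer.read_camera(name): name is "scene" or "side" or "wrist"; returns the picture (400x640x3 uint8, blue, green, red); there is no depth.
- viewer.get_calibration(name): a dict with "fx", "fy", "cx", "cy" (pixels), "R" (3x3) and "t" (3): a world point X has camera coordinates R X + t. Camera axes: x right, y down, z forward; pixel columns grow to the right and rows downward; lengths in m; the calibration is good to about 2 mm. A picture is of the moment at which its call begins: read the wrist's pose just before it. get_calibration takes no time and is no camera call; for the wrist camera it gives the pose at the moment of the call.
- order.close_job(): hands the job in, once; it reports no verdict.
The state is a dict: "t": time; "q": joint angles; "dq": joint speeds; "joint_torque": joint torques, N m; "tool_pos": TCP position; "orientation": TCP orientation; "force": force on the tool from outside, world axes, zero at the start; "wrist_torque": the same for the moment, N m; "opening": finger opening in m.
Only numpy, scipy, OpenCV 4.12 (cv2) and the standard library are available. Lean on these libraries where they do the work, as an engineer would, in place of code of your own. Each camera call takes 0.05 s, during which the arm holds its last target. There are 200 camera calls.

TASK

Pack the toner cartridge with the blue handle: set it into the cut-out of the white foam insert, the way round in which its shape fits, press it down until it is fully home on the pocket's floor, and let go of it. Leave the cartridge with the orange handle where it is.

Things in the scene. Friction and masses are not known exactly. Their poses are not given: they have to be found in the camera images.
- blue_handle (a point): Centre of the blue handle's bar, 90 mm long (x), 18 wide (y), 18 high, with 24 mm free under it, on the black cartridge to pack (0.26 to 0.44 kg), flat on the bench. It is 77 mm above the underside, over the centre of the main body, which is 180 mm (x) by 60 (y) by 44 high. From the body's +x end sticks a drive nose 36 mm long, 40 high, off-centre (y from 2 to 30 mm). z is up.
- pocket (a point): Foam pocket: centre of its main part, level with the foam's top, 52 mm above the bench. Cut to the cartridge's outline plus 4 mm at the ends, 3 at the sides; rim sloped 8 mm wide, 10 deep; floor 40 mm down. x points to its nose end; seated, the cartridge's axes agree with these and the handle point is 37 mm above this point. The foam is white, fixed, 295 by 140 mm (x -130 to 165).
- nub (a point): One of four springy foam nubs in the pocket's long walls (this one at pocket x = 50, y = 28 mm, 20 mm above its floor) that squeeze the cartridge's sides. Set down without force, the cartridge stays about 20 mm too high; pushing it past the nubs and down to the floor takes about 5 to 20 N. Seated, they hold it lightly.
- orange_handle (a point): Centre of the orange handle's bar on another model of cartridge, dark grey, to be left alone: a plain block 200 mm (x) by 70 (y) by 44 high without a nose, lying flat; same handle, this point 77 mm above its underside.
Things that resemble listed ones, but are neither listed nor needed, are in the scene too. Leave any green look-alike of the part that bears blue_handle alone.

How it is judged:
By the outcome, as a careful person would: the job done as asked, in the order asked, and still so for the second after the job is handed in, with the robot touching nothing.
It also fails if it takes over 43 s, if anything falls off the work surface, if the arm or the gripper's body presses on something with over 40 N, if the wrist force passes 120 N, or if a joint passes its speed limit or range.

## Working session

There is one attempt and no reset: what is moved stays moved. The work goes in short steps, Python scripts to look and compute and a tool call to move; the robot and the scene stay as the last step left them, time stands still between calls to the robot, and variables do not carry over. Pictures are saved under pics/ and viewed, about 8 in all and at most 12, crops included, and the job is handed in when it is done.

Besides the shell and the picture viewer there is one more tool, called after "Emit:" by a JSON object that holds its "op" and its "data". apply_moves: Moves the arm, as the interface text tells. Its arguments: {"type":"object","properties":{"deltas":{"type":"array"},"grip_force":{"type":"number"}},"required":["deltas"]}

```bash
mkdir -p pics; cat > h.py <<'E'
import numpy as np, cv2
from plant import robot, viewer, order
def snap(n,f):
    c=viewer.get_calibration(n); im=viewer.read_camera(n); cv2.imwrite(f'pics/{f}.png',im); np.savez(f'pics/{f}.npz',**{k:np.array(c[k]) for k in c}); return im
def ray(f,u,v,z):
    c=np.load(f'pics/{f}.npz'); R=c['R'];t=c['t']
    d=R.T@np.array([(u-c['cx'])/c['fx'],(v-c['cy'])/c['fy'],1]); o=-R.T@t
    return o+d*(z-o[2])/d[2]
def proj(f,X):
    c=np.load(f'pics/{f}.npz'); p=c['R']@np.array(X)+c['t']; return np.array([c['fx']*p[0]/p[2]+c['cx'],c['fy']*p[1]/p[2]+c['cy']])
E
python3 - <<'E'
from h import *
for n in('scene','side','wrist'):
    snap(n,n+'0'); c=viewer.get_calibration(n); R=np.array(c['R']);print(n,-R.T@np.array(c['t']),R[2],c['fx'])
s=robot.read_state();print(s)
a=[cv2.imread(f'pics/{n}0.png') for n in('scene','side')]
E
```

```text
scene [ 1.1344609  -0.2799441   1.01577411] [-0.59614897  0.10651733 -0.79577664] 403.6716753622411
side [ 0.34278276 -1.22471883  1.0122886 ] [ 0.07131511  0.75104436 -0.65638901] 446.7923259228296
wrist [0.60057039 0.07794458 0.38345046] [-0.00145704 -0.28364114 -0.95892939] 313.08637441998496
{'t': 0.15, 'q': array([-8.54285743e-02,  1.30990254e-01,  1.48900399e+00, -9.18309586e-06,
        1.52302935e+00, -8.53777291e-02]), 'dq': array([ 0.00057985,  0.0001173 , -0.00418431,  0.00122152, -0.00198206,
        0.000257  ]), 'joint_torque': array([ 8.59073725e-05, -5.60473788e+01, -4.92333663e+01,  7.68201635e-02,
        3.05504061e-02, -1.41810942e-04]), 'tool_pos': array([5.99826579e-01, 1.82873604e-05, 4.03940520e-01]), 'orientation': array([-2.22072748e+00, -2.22061556e+00,  1.45851771e-03]), 'force': array([ 0.43785722,  0.62761438, -0.3085295 ]), 'wrist_torque': array([-0.02175963,  0.05313435,  0.00795657]), 'opening': 0.09337643499503215}
```

View pics/scene0.png

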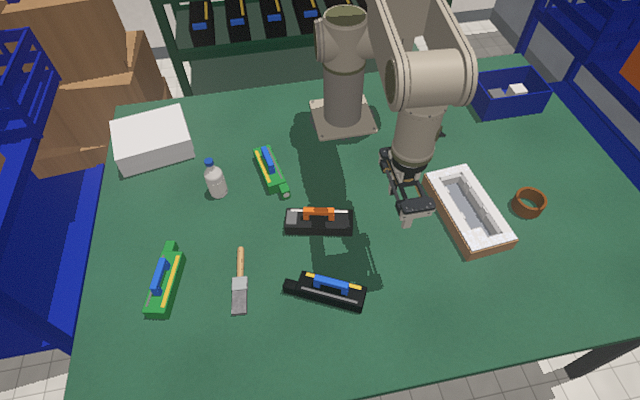

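View pics/side0.png

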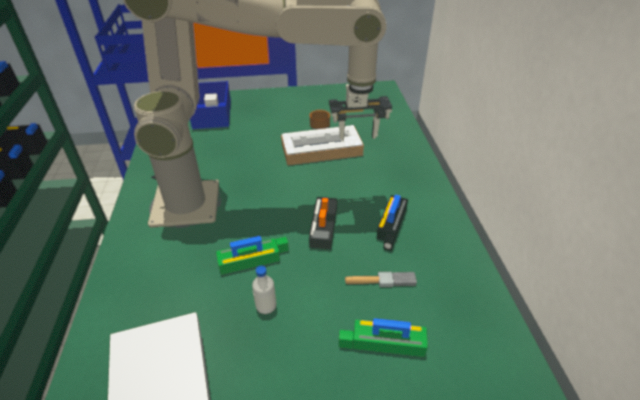

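Candidates in the scene picture:
- Black cartridge with the blue handle at (330,285). It matches the description, and its nose is at the left near (290,285).
- Green look-alikes at (158,277) and (267,160).
- Cartridges on the rear shelf at (235,20) and beside it.
- The orange-handled block at (318,213), which stays put.

The foam pocket is at (470,208). I choose the black one at (330,285) and check it in close crops.

```bash
python3 - <<'E'
from h import *
s=cv2.imread('pics/scene0.png')
a=cv2.resize(s[255:320,270:380],None,fx=7,fy=7,interpolation=cv2.INTER_CUBIC)
cv2.imwrite('pics/cA.png',a)
b=cv2.resize(s[155:265,415:525],None,fx=5.4,fy=5.4,interpolation=cv2.INTER_CUBIC)
cv2.imwrite('pics/cB.png',b)
E
```

```text
(no output)
```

View pics/cA.png

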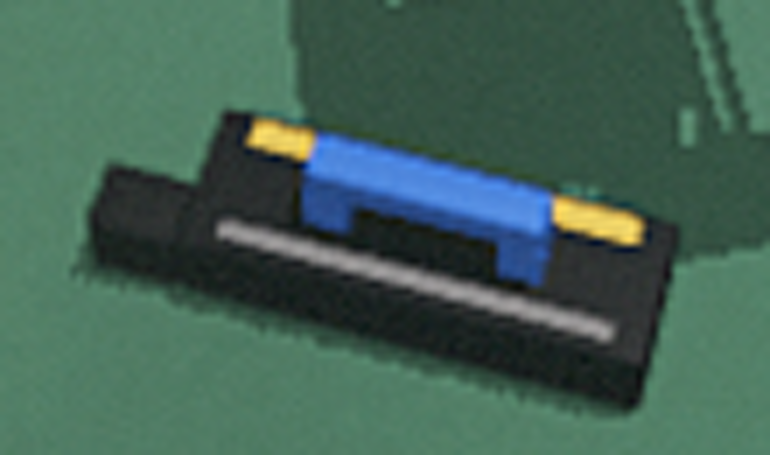

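View pics/cB.png

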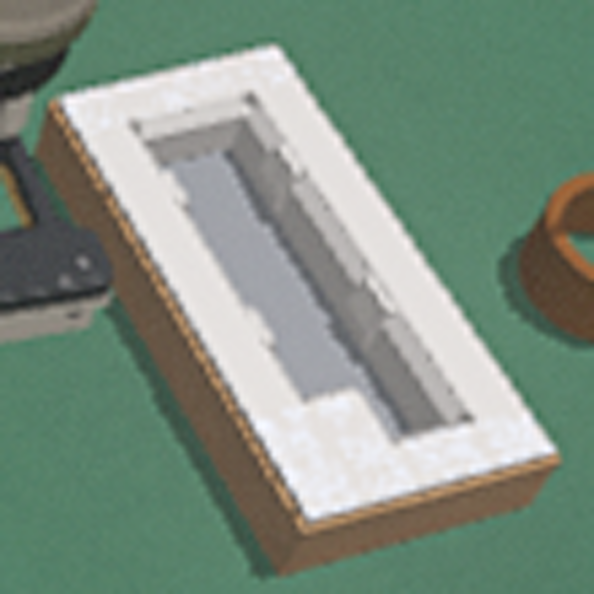

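The crops confirm the choice: the black cartridge has its nose at the left, on the side near the camera. The pocket's nose slot is at the lower right of the foam, at about (495,230) in the scene picture. Next I fit both poses.

```bash
cat >> h.py <<'E'
from scipy.optimize import least_squares
def fit(f,pts,x0):
    # pts: (u,v,lx,ly,z)
    def r(p):
        c,s=np.cos(p[2]),np.sin(p[2])
        return np.concatenate([proj(f,[p[0]+c*a-s*b,p[1]+s*a+c*b,z])-[u,v] for u,v,a,b,z in pts])
    o=least_squares(r,x0); return o.x,o.fun.reshape(-1,2)
E
python3 - <<'E'
from h import *
np.set_printoptions(precision=4,suppress=True)
P=[(55,100,-.13,-.07),(280,45,-.13,.07),(557,460,.165,.07),(303,522,.165,-.07)]
print(fit('scene0',[(u/5.4+415-.4,v/5.4+155-.4,a,b,.052) for u,v,a,b in P],[.6,.25,0]))
C=[(315,133,.045,-.009,.086),(553,190,-.045,-.009,.086),(548,236,-.045,.009,.086),(303,178,.045,.009,.086),(228,112,.09,-.03,.044),(678,228,-.09,-.03,.044),(110,163,.126,.002,.040),(632,410,-.09,.03,0)]
print(fit('scene0',[(u/7+270-.4,v/7+255-.4,a,b,z) for u,v,a,b,z in C],[.75,0,-1.6]))
E
```

```text
(array([0.4928, 0.2654, 0.0805]), array([[ 0.9653,  0.0027],
       [-0.3871,  0.8775],
       [-0.9526, -0.6475],
       [ 0.4342,  0.1208]]))
(array([ 0.6888, -0.1872, -2.0405]), array([[ 0.021 , -0.0972],
       [ 0.3966,  0.3596],
       [-0.5967,  0.1992],
       [-0.2983, -0.302 ],
       [-0.9109, -0.7023],
       [ 0.6852, -0.8001],
       [-0.5293, -0.0701],
       [ 1.2123,  1.1214]]))
```

Emit:
{"op": "apply_moves", "data": {"deltas": [[93,[-38,18,8],0],[93,[-38,18,8],0],[93,[-38,18,8],0],[93,[-38,18,8],0],[93,[-36,17,8],0.157]], "grip_force": 30}}

```text
t: 0.78
tool_pos: [0.6894, -0.1893, 0.3639]
orientation: [-2.391, -2.037, 0.001]
force: [1.0, 1.1, 0.1]
opening: 0.0926
```

Emit:
{"op": "apply_moves", "data": {"deltas": [[93,[0,0,0],0.157],[93,[0,0,0],0.157],[93,[0,0,0],0]]}}

```text
t: 1.15
tool_pos: [0.6889, -0.1881, 0.364]
orientation: [-2.677, -1.642, 0.001]
force: [-0.2, 0.4, 0.0]
opening: 0.0929
```

```bash
python3 - <<'E'
from h import *
im=snap('wrist','w1')
s=robot.read_state();print(s['t'],s['tool_pos'],s['orientation'],s['q'])
E
```

```text
1.2 [ 0.68892554 -0.18796396  0.36425563] [-2.67512357e+00 -1.64600643e+00  7.93657566e-04] [-3.38114812e-01  4.58895452e-01  1.16958312e+00  6.32805962e-06
  1.51392450e+00  1.29492371e-01]
```

View pics/w1.png

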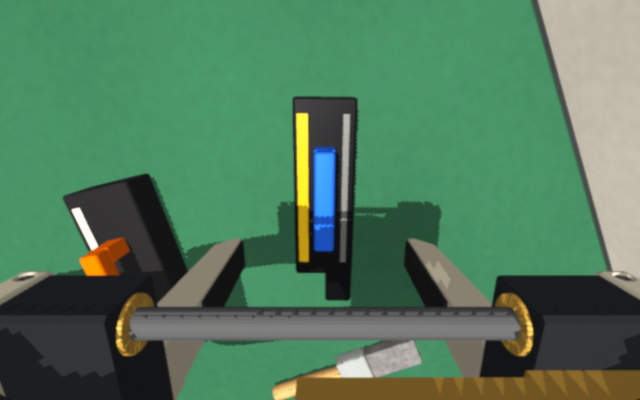

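The wrist view shows the black cartridge upright in the image. The blue bar is at about (325,200), the tail edge at row 98, and the nose tip at about (337,299). The grasp direction is right.

```bash
python3 - <<'E'
from h import *
np.set_printoptions(precision=4,suppress=True)
C=[(314,149,-.045,-.009,.086),(336,148,-.045,.009,.086),(293.5,98,-.09,-.03,.044),(356,98,-.09,.03,.044),(297,271,.09,-.03,.044),(326,299,.126,.002,.040),(349.5,299,.126,.030,.040)]
p,r=fit('w1',C,[.69,-.187,-2.04]);print(p,r)
from scipy.spatial.transform import Rotation as Ro
s=robot.read_state();R=Ro.from_rotvec(s['orientation']).as_matrix()
d=np.array([p[0],p[1],.077])-(s['tool_pos']+R@[0,0,.167]);print('tool shift mm',R.T@d*1e3,'yaw', np.arctan2(R[1,0],R[0,0]),'hangle',p[2]+np.pi)
E
```

```text
[ 0.6912 -0.1864 -2.0462] [[-0.2135  1.2924]
 [-0.1753  2.3992]
 [-1.6769 -3.5164]
 [ 2.1491 -3.1836]
 [-1.0537  1.8304]
 [-0.3089  1.1751]
 [ 1.3547  1.2854]]
tool shift mm [  2.4354   1.5917 120.2542] yaw 1.1031888217134798 hangle 1.0953515738052042
```

Emit:
{"op": "apply_moves", "data": {"deltas": [[60,[2,2,35],0.008],[60,[0,0,35],0],[60,[0,0,30],0],[60,[0,0,20],0],[60,[0,0,0],0]]}}

```text
t: 1.82
tool_pos: [0.691, -0.1867, 0.2426]
orientation: [-2.681, -1.632, 0.004]
force: [-0.9, -0.2, -0.2]
opening: 0.0599
```

Emit:
{"op": "apply_moves", "data": {"deltas": [[10,[0,0,0],0],[10,[0,0,0],0],[10,[0,0,0],0],[10,[0,0,0],0],[10,[0,0,0],0]]}}

```text
t: 2.45
tool_pos: [0.6916, -0.187, 0.2447]
orientation: [-2.685, -1.631, 0.0]
force: [-0.8, 1.2, 3.7]
opening: 0.018
```

Emit:
{"op": "apply_moves", "data": {"deltas": [[10,[0,0,-10],0],[10,[0,0,-30],0],[10,[0,0,-40],0],[10,[0,0,-40],0],[10,[0,0,-20],0]], "grip_force": 45}}

```text
t: 3.08
tool_pos: [0.6921, -0.1872, 0.3882]
orientation: [2.682, 1.629, 0.004]
force: [-0.0, -1.0, -3.0]
opening: 0.018
```

```bash
python3 - <<'E'
from h import *
im=snap('wrist','w2')
s=robot.read_state();print(s['t'],s['tool_pos'],s['orientation'],s['force'],s['wrist_torque'],s['opening'])
cv2.imwrite('pics/w2b.png',cv2.resize(im,(800,500),interpolation=cv2.INTER_CUBIC))
E
```

```text
3.125 [ 0.6922855  -0.18731427  0.39027908] [2.6809393  1.62855698 0.00615047] [ 0.6607069   0.33921201 -0.89154908] [ 0.01544298 -0.04433059  0.00846942] 0.017668266283576782
```

View pics/w2b.png

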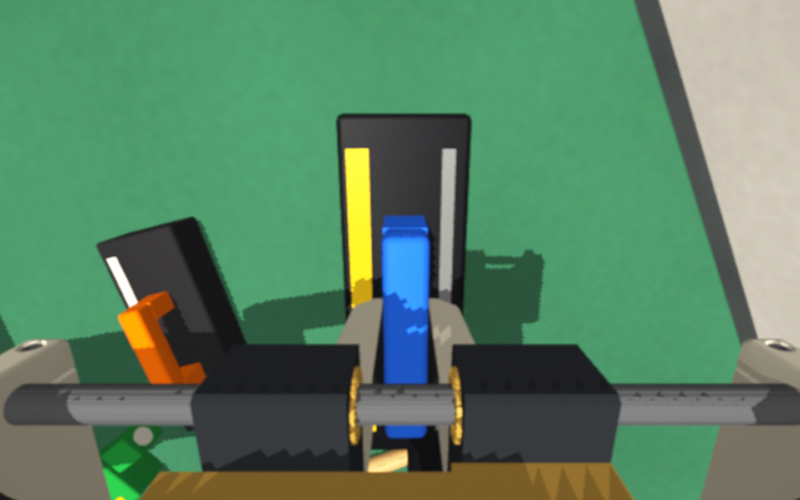

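The cartridge is held level with the bar centred between the fingers; the tail edge is at row 115 and the bar's end at about row 235 (enlarged picture). Next I compute the offset in the grip.

```bash
python3 - <<'E'
from h import *
np.set_printoptions(precision=4,suppress=True)
from scipy.spatial.transform import Rotation as Ro
s=robot.read_state();R=Ro.from_rotvec(s['orientation']).as_matrix();T=s['tool_pos'];print(R)
g=T+R@[0,0,.167]; dz=g[2]-.077
print('pred rows for zero offset')
cx=-R[:,0]; cy=np.cross([0,0,1],cx)
for a,b,z in [(-.045,-.009,.086),(-.045,.009,.086),(-.045,0,.068),(-.09,-.03,.044),(-.09,.03,.044)]:
    for o in (0,.005):
        X=np.array([g[0],g[1],dz+z])+cx*(a+o)+cy*b; print(a,b,o,proj('w2',X)*1.25)
E
```

```text
[[ 0.4609  0.8874  0.0058]
 [ 0.8874 -0.4609 -0.002 ]
 [ 0.0009  0.0061 -1.    ]]
pred rows for zero offset
-0.045 -0.009 0 [378.4022 236.3375]
-0.045 -0.009 0.005 [378.6769 249.8635]
-0.045 0.009 0 [428.9913 236.2628]
-0.045 0.009 0.005 [428.7555 249.7822]
-0.045 0 0 [403.6495 225.5758]
-0.045 0 0.005 [403.6672 237.7167]
-0.09 -0.03 0 [332.9762 110.1552]
-0.09 -0.03 0.005 [333.5898 122.5404]
-0.09 0.03 0 [473.7915 110.1417]
-0.09 0.03 0.005 [473.2165 122.5081]
```

Emit:
{"op": "apply_moves", "data": {"deltas": [[10,[26,-32,0],-0.1775],[10,[31,-27,0],-0.1775],[10,[35,-21,0],-0.1775],[10,[39,-15,0],-0.1775],[10,[41,-8,0],-0.1775]]}}

```text
t: 3.75
tool_pos: [0.6069, 0.0031, 0.3828]
orientation: [-1.716, -2.629, 0.002]
force: [0.6, -0.8, -3.5]
opening: 0.0176
```

Emit:
{"op": "apply_moves", "data": {"deltas": [[10,[41,0,0],-0.1775],[10,[41,7,0],-0.1775],[10,[39,14,0],-0.1775],[10,[36,21,0],-0.1775],[10,[31,27,0],-0.1775]]}}

```text
t: 4.38
tool_pos: [0.5241, 0.1924, 0.383]
orientation: [-0.421, -3.111, 0.001]
force: [0.2, 0.2, -4.3]
opening: 0.0174
```

Emit:
{"op": "apply_moves", "data": {"deltas": [[10,[26,32,0],-0.1775],[10,[20,36,0],-0.1775],[10,[0,0,0],0],[10,[0,0,0],0],[10,[0,0,0],0]]}}

```text
t: 5.0
tool_pos: [0.4928, 0.2661, 0.3841]
orientation: [0.122, -3.138, 0.001]
force: [1.0, -0.5, -4.1]
opening: 0.0174
```

```bash
python3 - <<'E'
from h import *
im=snap('wrist','w3'); s=robot.read_state();print(s['t'],s['tool_pos'],s['orientation'],s['force'],s['opening'],s['q'])
cv2.imwrite('pics/w3b.png',cv2.resize(im,(800,500),interpolation=cv2.INTER_CUBIC)); snap('scene','s3')
E
```

```text
5.05 [0.49282384 0.26610903 0.38432226] [ 1.22513529e-01 -3.13873503e+00  6.57848162e-04] [-0.33734174 -0.24911409 -4.08285986] 0.017384039421381958 [ 4.03642083e-01  3.32581014e-02  1.62795463e+00 -2.25540534e-04
  1.48096601e+00 -1.24515988e+00]
```

View pics/w3b.png

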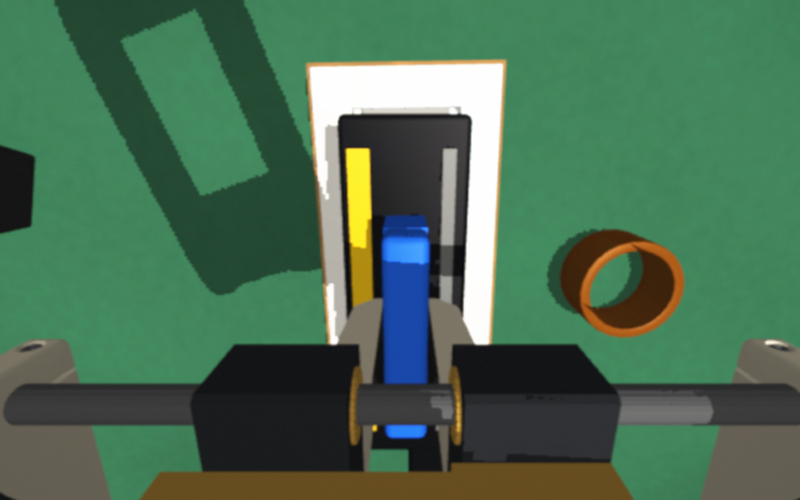

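The foam's tail end is visible beneath: outer corners (309,65) and (505,62), the left edge at (329,340), the right edge at (491,343) and the rim edge at row 107. I compare these with the predicted pocket.

```bash
python3 - <<'E'
from h import *
np.set_printoptions(precision=4,suppress=True)
p=np.array([.4928,.2654,.0805]);c,s=np.cos(p[2]),np.sin(p[2])
for u,v in[(308,65),(505.5,61.5),(328,340),(491.5,343),(354,108),(460,108)]:
    X=ray('w3',u/1.25,v/1.25,.052)[:2]-p[:2]; print(u,v,1e3*np.array([c*X[0]+s*X[1],-s*X[0]+c*X[1]]))
st=robot.read_state()
from scipy.spatial.transform import Rotation as Ro
R=Ro.from_rotvec(st['orientation']).as_matrix();print('cart yaw',np.arctan2(-R[1,0],-R[0,0]), 'R',R)
E
```

```text
308 65 [-130.3131  -70.9663]
505.5 61.5 [-132.1685   72.3951]
328 340 [ 92.3258 -69.42  ]
491.5 343 [95.563  75.7556]
354 108 [-100.8618  -38.6801]
460 108 [-100.6221   40.5879]
cart yaw 0.07817664309643005 R [[-0.9969 -0.0781 -0.0003]
 [-0.0781  0.9969 -0.0003]
 [ 0.0003 -0.0003 -1.    ]]
```

```bash
python3 - <<'E'
from h import *
s=cv2.imread('pics/s3.png')
cv2.imwrite('pics/cC.png',cv2.resize(s[110:265,405:545],None,fx=3.8,fy=3.8,interpolation=cv2.INTER_CUBIC))
E
```

```text
(no output)
```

View pics/cC.png

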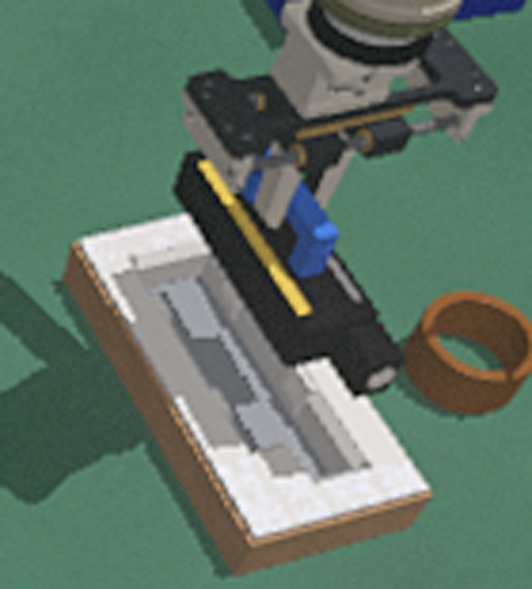

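Emit:
{"op": "apply_moves", "data": {"deltas": [[10,[0,1,30],-0.01],[10,[0,0,30],0],[10,[0,0,14],0],[10,[0,0,0],0],[10,[0,0,0],0]]}}

```text
t: 5.72
tool_pos: [0.4929, 0.2681, 0.3122]
orientation: [-0.141, 3.136, 0.001]
force: [0.1, 0.7, -3.6]
opening: 0.0181
```

```bash
python3 - <<'E'
from h import *
im=snap('wrist','w4'); s=robot.read_state();print(s['t'],s['tool_pos'],s['orientation'],s['force'],s['opening'])
cv2.imwrite('pics/w4b.png',cv2.resize(im[20:300,180:460],None,fx=2.1,fy=2.1,interpolation=cv2.INTER_CUBIC))
E
```

```text
5.775 [0.49297571 0.26820865 0.31243819] [-1.41255022e-01  3.13599858e+00  1.45781505e-03] [ 0.32215716 -0.71141928 -4.68799482] 0.017683388872142474
```

View pics/w4b.png

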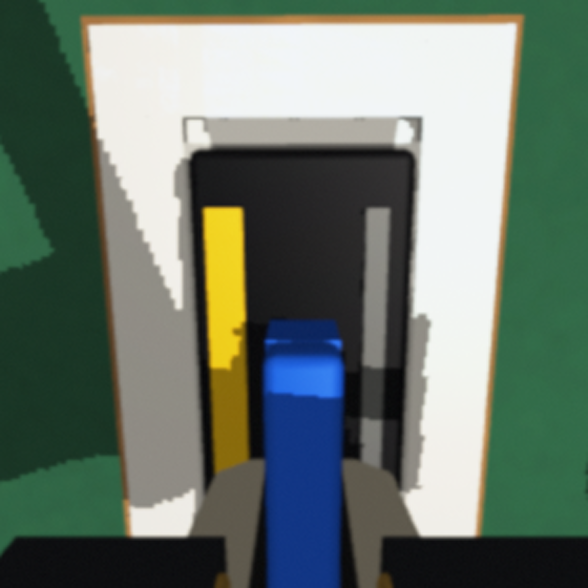

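The cartridge is hovering centred over the pocket: rim corners at (183,118) and (422,118), body tail edges at columns 191 and 415 (crop).

```bash
python3 - <<'E'
from h import *
np.set_printoptions(precision=1,suppress=True)
from scipy.spatial.transform import Rotation as Ro
s=robot.read_state();R=Ro.from_rotvec(s['orientation']).as_matrix();g=s['tool_pos']+R@[0,0,.167]
cx=-R[:,0];cy=np.cross([0,0,1],cx)
for n,u,v,z in[('foamL',81,17,.052),('foamR',523,16,.052),('rimL',183,118,.052),('rimR',422,118,.052),('edgeL',129,510,.052),('edgeR',481,510,.052),('cartL',191,152,g[2]-.033),('cartR',415,152,g[2]-.033),('barL',264,342,g[2]+.009),('barR',343,342,g[2]+.009)]:
    X=ray('w4',u/2.1+180,v/2.1+20,z)-g; print(n,1e3*np.array([X@cx,X@cy]))
E
```

```text
foamL [-133.   -73.4]
foamR [-133.2   70.6]
rimL [-102.3  -41.8]
rimR [-102.3   39.3]
edgeL [ 44.6 -71.2]
edgeR [44.6 70.5]
cartL [-88.1 -29.9]
cartR [-88.   27.7]
barL [-47.5  -9.4]
barR [-47.5   7.4]
```

Emit:
{"op": "apply_moves", "data": {"deltas": [[10,[0,0,10],0],[10,[0,0,10],0],[10,[0,0,8],0],[10,[0,0,5],0],[10,[0,0,0],0]], "grip_force": 60}}

```text
t: 6.4
tool_pos: [0.4928, 0.2684, 0.2787]
orientation: [-0.142, 3.137, 0.001]
force: [-1.6, 0.2, 4.5]
opening: 0.0177
```

Emit:
{"op": "apply_moves", "data": {"deltas": [[10,[0,0,5],0],[10,[0,0,5],0],[10,[0,0,5],0],[10,[0,0,3],0],[10,[0,0,0],0]]}}

```text
t: 7.02
tool_pos: [0.4934, 0.2684, 0.2614]
orientation: [-0.142, 3.134, 0.002]
force: [0.9, -0.2, 5.1]
opening: 0.0175
```

Emit:
{"op": "apply_moves", "data": {"deltas": [[10,[0,0,3],0],[10,[0,0,2],0],[10,[0,0,1],0],[10,[0,0,1],0],[10,[0,0,0],0]]}}

```text
t: 7.65
tool_pos: [0.4937, 0.2684, 0.2564]
orientation: [-0.142, 3.134, 0.002]
force: [-5.6, -4.3, 21.1]
opening: 0.0176
```

Emit:
{"op": "apply_moves", "data": {"deltas": [[10,[0,0,1],0],[10,[0,0,1],0],[10,[0,0,0],0]]}}

```text
t: 8.02
tool_pos: [0.4938, 0.2684, 0.2563]
orientation: [-0.142, 3.134, 0.002]
force: [-13.8, -9.3, 37.3]
opening: 0.0176
```

Z has stopped at 0.2563 m (expected 0.2567 m) with a sharp rise in force, so it is on the floor. I ease off, open the fingers and rise.

Emit:
{"op": "apply_moves", "data": {"deltas": [[10,[0,0,-2],0],[10,[0,0,-1],0],[60,[0,0,0],0],[60,[0,0,0],0],[60,[0,0,0],0]]}}

```text
t: 8.65
tool_pos: [0.4921, 0.268, 0.2532]
orientation: [0.142, -3.138, 0.0]
force: [-0.8, 0.1, 0.5]
opening: 0.0428
```

Emit:
{"op": "apply_moves", "data": {"deltas": [[60,[0,0,-10],0],[60,[0,0,-30],0],[60,[0,0,-40],0],[60,[0,0,-40],0],[60,[0,0,0],0]]}}

```text
t: 9.28
tool_pos: [0.4934, 0.2685, 0.379]
orientation: [-0.141, 3.131, 0.005]
force: [0.1, -0.2, -0.3]
opening: 0.0597
```

```bash
python3 - <<'E'
from h import *
np.set_printoptions(precision=4,suppress=True)
im=snap('wrist','w5'); s=robot.read_state();print(s['t'],s['tool_pos'],s['force'],s['opening'])
b=snap('scene','s5')
a=cv2.resize(im[20:280,200:440],(480,520),interpolation=cv2.INTER_CUBIC)
b=cv2.resize(b[160:264,420:484+20+12],(480,520),interpolation=cv2.INTER_CUBIC) if 0 else cv2.resize(b[150:267,420:490+38],None,fx=2.9,fy=2.9,interpolation=cv2.INTER_CUBIC)
o=np.zeros((520,800,3),np.uint8);o[:,:480]=a;o[:b.shape[0],485:485+b.shape[1]]=b[:,:315]
cv2.imwrite('pics/fin.png',o)
E
```

```text
9.325 [0.4928 0.2683 0.3763] [ 0.362  -0.4736 -1.0834] 0.06011045098356909
```

View pics/fin.png

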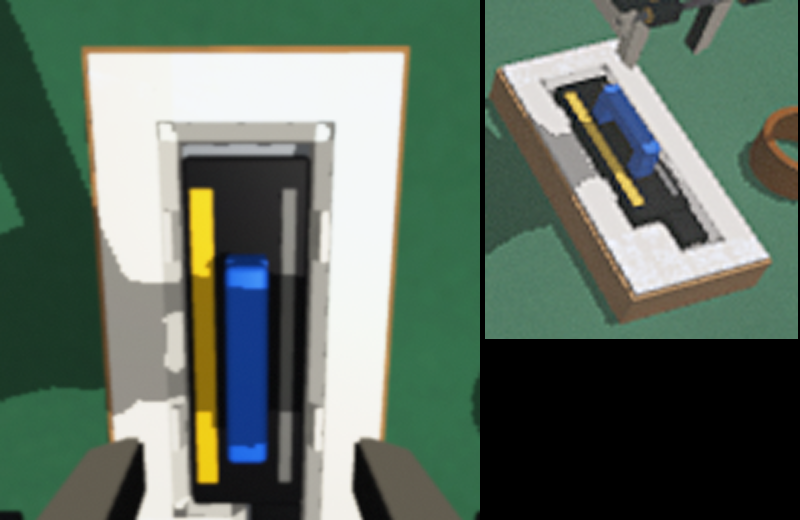

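The picture shows the cartridge in the pocket: nose in its slot, handle free, fingers clear. One numeric check of height and pitch from the body's corners and the bar's ends follows.

```bash
python3 - <<'E'
from h import *
np.set_printoptions(precision=4,suppress=True)
# local coords relative to underside; bevel-insensitive: bar and strips excluded
M=[(183,157,-.09,-.03,.044),(309,157,-.09,.03,.044),(193,501,.09,-.03,.044),(225,267,-.045,-.009,.086),(268,267,-.045,.009,.086),(228,462,.045,-.009,.086),(266,462,.045,.009,.086)]
M=[(u/2+200,v/2+20,a,b,c) for u,v,a,b,c in M]
def pose(p,a,b,c):
    from scipy.spatial.transform import Rotation as Ro
    return np.array([p[0],p[1],p[3]])+Ro.from_euler('ZYX',[p[2],p[4],0]).apply([a,b,c])
def r(p): return np.concatenate([proj('w5',pose(p,a,b,c))-[u,v] for u,v,a,b,c in M])
o=least_squares(r,[.493,.267,.09,.012,0]);print('x y yaw z pitch',o.x,abs(o.fun).max())
for z,pt in[(.012,0),(.032,0),(.017,.06),(.017,-.06)]:
    q=least_squares(lambda p:r([p[0],p[1],p[2],z,pt]),[.493,.267,.09]);print(z,pt,'rms',np.sqrt(np.mean(q.fun**2)))
E
```

```text
x y yaw z pitch [0.4961 0.2676 0.0923 0.006  0.0099] 0.8540357524470323
0.012 0 rms 1.1543987524172807
0.032 0 rms 4.921990842627248
0.017 0.06 rms 2.1300188990611
0.017 -0.06 rms 2.628442103669622
```

```bash
python3 -c "
from h import *
print(order.close_job())"
```

```text
the job is handed in; nothing more can be done
None
```

I packed the black cartridge with the blue handle into the foam pocket, nose in its slot, pressed it down, let go of it and handed the job in at about 9.4 s. I left the orange-handled cartridge and the green look-alikes where they were.

- **Seating:** under pressure the tool stopped at z = 0.2563 m, against 0.2567 m expected. The force then rose sharply to about 37 N with no further travel, so the cartridge was on the pocket's floor.
- **Last pictures:** they showed the cartridge level in the pocket with its nose in the slot. The open fingers were raised well clear, with no contact force.
- **Height fit from the wrist picture:** a fully seated, level cartridge matches far better (1.2 px error) than one 20 mm too high (4.9 px) or one tilted by 0.06 rad (2.1 px or more). The free fit gave z = 6 mm and a pitch of 0.01 rad instead of exactly 12 mm and 0. I put that down to measurement error, as 6 mm would be below the pocket's floor.

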